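Hang the steel bin in the coffee bar's slatwall and lock it

TASK

Hang the steel bin that has the tongue on its back in the groove of the low slatwall: tilt its front up to get the tongue in behind the lip, turn it down level until it is fully seated, and let go of it. Then slide the lock on top of the slatwall all the way to its end stop over the bin. Leave everything else on the counter where it stands.

Things in the scene. Friction and masses are not known exactly. Their poses are not given: they have to be found in the camera images.
- slatwall: Low wooden slatwall upstand, fixed to the counter (place, yaw vary): 215 mm long, 42 thick, 158 high, with one groove in its face, which looks away from the robot, and the lock on top (together 205 high). Origin: on the counter, in the face plane, below the groove's middle. x points out of the face, y along the panel (runs from y -60 to +155), z up.
- groove (a point): Middle of the front edge of the groove's floor: slatwall x 0, y 0, z 108 mm; slatwall's axes. The opening is 90 mm long (y -45 to 45), z 108 to 134. Above it a 6 mm thick lip (x -6 to 0, z 134 to 152). Behind both a hollow with the same flat floor, x -36 to -6, closed above at z 152.
- bin: Steel tub to hang, about 0.2 kg (0.15 to 0.27): 100 mm long (x), 50 wide (y), walls 3, sides 66 high, front 45, back 78. Unlike the caddy it has a tongue behind its back. It stands on the counter. Origin: middle of the underside; x points from back to front, z up; back's outer face at x -50. Grip its sides from above across the 50 mm.
- tongue_top (a point): Middle of the tongue's top edge: bin x -62, z 105 mm; bin's axes. A 40 mm wide neck (z 72 to 78) runs from the back to x -64, and there the 4 mm thick tongue turns up (x -64 to -60, z 72 to 105), leaving 10 mm between tongue and back plane for the groove's lip. Hung, it is behind the lip at slatwall z about 141, x about -8 to -12.
- neck (a point): Middle of the underside of the neck where it meets the back's outer face: bin x -50, z 72 mm; bin's axes. The tongue enters only with the bin's front tilted up about 35 degrees, sliding in and up behind the lip; then level it while moving in. Hung, the neck rests on the groove floor, bin axes along the slatwall's, this point 0 to 4 mm off the face; front may sag 0.05 rad.
- lock (a joint): Lock on top of the slatwall: steel keeper, 34 mm along the panel, sliding along slatwall -y. 0 m: open (centred at y +120 mm); 0.12 m: end stop (y 0, over the groove). Starts at 0 to 0.03, stays where left, moves at about 1.5 N. Its plate (x 6 to 20) hangs before the face down to z 120: 6 mm above a hung bin's back, keeping it from tipping out; closed first, it bars the groove.
- lock_grip (a point): On the lock's black grip, an upright block 28 mm across the panel (x), 14 along it (y), z 171 to 205 mm above the counter. The point is its middle in x and y (slatwall x -18), at z 194, the height to grip. Slatwall's axes.
- caddy: A similar steel tub without a tongue, 100 x 50 mm, 66 mm high, loose. Origin: middle of its underside. Leave alone; it may stand on either side of the bin.
- mug: A black cup with a handle, 84 mm across, 85 mm high, loose. Origin: middle of its underside. Leave alone.
- jug: A steel milk jug with a handle, 84 mm across, 105 mm high, loose. Origin: middle of its underside. Leave alone.
- tamper: A steel coffee tamper standing on its 56 mm foot, 86 mm high, loose. Origin: middle of its underside. Leave alone.
- jar: A white sugar jar with a wooden lid, 72 mm across, 100 mm high, loose. Origin: middle of its underside. Leave alone.
- cupstack: A stack of upturned brown paper cups, 86 mm across, 170 mm high, loose. Origin: middle of its underside. Leave alone.
- syrup: An amber syrup bottle, 68 mm across, 200 mm high, loose. Origin: middle of its underside. Leave alone.
Not all that is in view belongs to the job. Of the things like the slatwall, leave any that is purple; of the rest the larger one is meant.

How it is judged (in metres and radians):
On the way, in this order (a step that is already met when the one before it is completed fails the run):
1. the bin hangs fully seated in the groove, let go, with the lock still open (x of bin in the frame of slatwall between 0.043 and 0.062 m and z of bin in the frame of slatwall between 0.03 and 0.042 m and y of bin in the frame of slatwall between -0.028 and 0.028 m and x of tongue_top in the frame of slatwall between -0.022 and -0.005 m and z of tongue_top in the frame of slatwall between 0.136 and 0.15 m and angle between the z axis of bin and the z axis of slatwall, either way round below 0.1 rad and angle between the x axis of bin and the x axis of slatwall, either way round below 0.12 rad and linear speed of bin below 0.02 m/s and angular speed of bin below 0.2 rad/s and contact force between the fingers and bin below 0.1 N and value of joint lock below 0.06 m), for 0.3 s.
2. the lock is slid to its end stop (value of joint lock above 0.116 m), for 0.2 s.
At the end, for the whole second after the job is handed in: The bin hangs at rest in the groove, level within 0.1 rad and square within 0.12 rad, origin 43-62 mm out of the face, 30-42 mm above the counter, within 28 mm of the groove middle; tongue top behind the lip (x -22 to -5, z 136-150 mm); lock within 4 mm of its end stop (x of bin in the frame of slatwall between 0.043 and 0.062 m and z of bin in the frame of slatwall between 0.03 and 0.042 m and y of bin in the frame of slatwall between -0.028 and 0.028 m and x of tongue_top in the frame of slatwall between -0.022 and -0.005 m and z of tongue_top in the frame of slatwall between 0.136 and 0.15 m and angle between the z axis of bin and the z axis of slatwall, either way round below 0.1 rad and angle between the x axis of bin and the x axis of slatwall, either way round below 0.12 rad and linear speed of bin below 0.02 m/s and angular speed of bin below 0.2 rad/s and value of joint lock above 0.116 m); the robot touches nothing.
It fails at once if the caddy, or another bystander, is shifted by more than 30 mm or tipped over (distance of any of caddy, mug, jug, tamper, jar, cupstack, syrup from where it was at the start of the episode above 0.03 m or angle between any of caddy, mug, jug, tamper, jar, cupstack, syrup's own z axis and vertical above 0.4 rad).
It also fails if it takes over 54 s, if anything falls off the work surface, if the arm or the gripper's body presses on something with over 40 N, if the wrist force passes 120 N, or if a joint passes its speed limit or range.

ROBOT

A 7-joint arm with a two-finger parallel gripper is mounted at the origin on the work surface. World frame = base frame: x ahead of the robot, y to its left, z up, the work surface at z = 0. Lengths are in mm, angles in rad, forces in N, time in s.
With the tool pointing down it reaches from about 425 to 800 mm from the base axis. Payload 8.3 kg.
Tool frame: the origin (TCP) lies midway between the tips of the shut fingers; the grasp point (between the pads) lies r.pinch_z behind it (r.pinch_z is the distance from the TCP to the grasp point, in mm); z points along the fingers, y is the direction in which the jaws open and shut (so a half turn about z gives the same grasp; the last joint's range is limited). The gripper opens to 85 mm and grips with 20 to 120 N. Pads are 22 mm wide; open, the fingers measure 114 mm over their backs; the gripper's body (76 mm by 85 mm) begins 54 mm behind the grasp point. The pads swing forward as they close: fully open they stand 13 mm farther back than shut.
Start: joints at [1.157, 0.383, 0.016, 1.37, -0.006, 1.388, -0.046], TCP at [214.817, -586.904, 231.279] pointing down, gripper open.
Joint ranges: [-2.95, 2.95], [-0.25, 2.06], [-1.52, 1.56], [0.18, 2.33], [-1.44, 4.58], [0.02, 2.06], [-3.01, 3.01]. Speed limits (rad/s): [2.39, 2.39, 3.01, 3.01, 3.14, 3.14, 3.14].

INTERFACE

Orientations are given as a unit quaternion [w, x, y, z].
In Python, from station import r, effector, inverse_kinematics, readout, grab_frame, hand_in gives the robot as it stands. The module is installed in compiled form; this text tells all that it offers. Calls block until the motion is done:
- r.movep(position, orientation): joint-space move of the TCP to a pose.
- r.move_l(position, feed=150, orientation=None, threshold=None): straight line of the TCP; orientation=None keeps the orientation; feed is the mean speed in mm/s. With threshold (N) it stops when the force on the tool has changed by that much, and returns True; else False.
- r.set_joints(angles): joint-space move.
- effector.move_gripper(opening, effort=None): finger opening in mm; effort is the grip in N (None keeps the last); returns when the fingers have stopped.
- r.dwell(seconds).
- inverse_kinematics(position, orientation): joint angles nearest the present ones, or None.
- readout.state(): the state.
- grab_frame(name): name is "side" or "top"; returns a dict with "img" (480x640x3 uint8, red, green, blue), "fx", "fy", "cx", "cy" (pixels), "eye" and "orientation" of the camera in the world. Camera axes: x right, y down, z forward; pixel columns grow to the right and rows downward; lengths in mm; the calibration is good to about 2 mm. A picture is of the moment at which its call begins. There is no depth.
A pose or a line that the arm cannot do raises r.PlanningError and nothing moves.
- hand_in(): hands the job in, once; it reports no verdict.
The state is a dict: "time": time; "joint_positions": joint angles; "qd": joint speeds; "effort": joint torques, N m; "position": TCP position; "tool_rot": TCP orientation; "contact_force": force on the tool from outside, world axes, zero at the start; "wrist_torque": the same for the moment, N m; "width": finger opening in mm.
Only numpy, scipy, OpenCV 4.12 (cv2) and the standard library are available. Lean on these libraries where they do the work, as an engineer would, in place of code of your own. Each camera call takes 0.05 s, during which the arm holds its last target.

## Working session

There is one attempt and no reset: what is moved stays moved. The work goes in short steps, each a Python script; the robot and the scene stay as the last script left them, time stands still between calls to the robot, and variables do not carry over. Pictures are saved under pics/ and viewed, and the job is handed in when it is done.

```bash
ls; mkdir -p pics
python3 - <<'E'
from station import r, effector, readout, grab_frame
import cv2,numpy as np
for n in("side","top"):
    f=grab_frame(n); cv2.imwrite(f"pics/{n}0.png",f["img"][:,:,::-1])
    print(n,{k:np.round(f[k],4).tolist() for k in f if k!="img"})
s=readout.state();print(r.pinch_z,s)
E
```

```text
pics
side {'fx': 616.0896, 'fy': 616.0896, 'cx': 317.936, 'cy': 229.9349, 'eye': [408.4867, -1071.7648, 1267.4052], 'orientation': [-0.3642, 0.9286, -0.0681, 0.0193]}
top {'fx': 582.7884, 'fy': 582.7884, 'cx': 315.3659, 'cy': 251.8242, 'eye': [416.5455, -24.584, 1610.8297], 'orientation': [0.0332, -0.7045, 0.7083, -0.0297]}
18.700000000000003 {'time': 0.1, 'joint_positions': array([ 1.15709757,  0.38415835,  0.01635236,  1.37105708, -0.00630652,
        1.38819067, -0.04649261]), 'qd': array([-0.00012604, -0.00222679,  0.00044242, -0.00310219,  0.00037112,
        0.00073654, -0.00132703]), 'effort': array([ 2.34069274e-03, -6.29136586e+01,  8.47340170e-01, -3.72756350e+01,
        1.69322616e-02,  1.05223575e-02, -4.45833552e-05]), 'position': array([ 214.67374015, -586.49096769,  230.37238141]), 'tool_rot': array([-8.67972362e-04,  9.84648637e-01,  1.74545935e-01, -1.59289942e-04]), 'contact_force': array([ 0.01084196,  0.06246793, -1.08203483]), 'wrist_torque': array([-0.00186956, -0.04081062, -0.01630455]), 'width': 85.15356321600696}
```

View pics/side0.png

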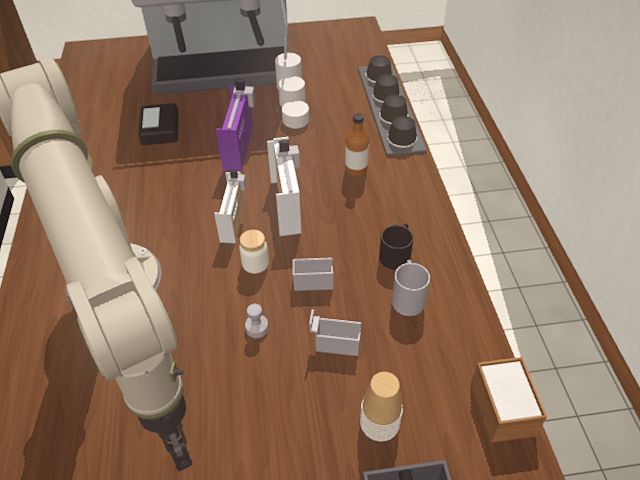

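View pics/top0.png

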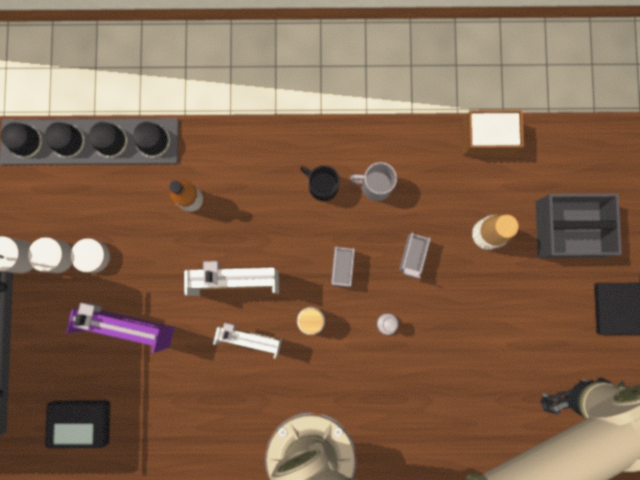

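Slatwall candidates in the top view: purple at (120,325), which is excluded; small white at (247,340); large white at (230,278), which is meant. Tub candidates in the side view: (313,274) has no tongue, and (338,335) has a tongue at (313,322), so that one is the bin. I'll confirm with crops.

Run:
```python
import cv2,numpy as np
a=cv2.imread("pics/side0.png");b=cv2.imread("pics/top0.png")
c=a[120:370,210:380];cv2.imwrite("pics/c1.png",cv2.resize(c,None,fx=2.4,fy=2.4,interpolation=cv2.INTER_CUBIC)[:600])
cv2.imwrite("pics/c1b.png",cv2.resize(a[300:365,300:370],None,fx=8,fy=8,interpolation=cv2.INTER_CUBIC))
cv2.imwrite("pics/c2.png",cv2.resize(b[255:305,175:290],None,fx=6.5,fy=6.5,interpolation=cv2.INTER_CUBIC))
cv2.imwrite("pics/c3.png",cv2.resize(b[225:295,320:440],None,fx=6.5,fy=6.5,interpolation=cv2.INTER_CUBIC))
cv2.imwrite("pics/c4.png",cv2.resize(a[130:245,255:315],None,fx=5,fy=5,interpolation=cv2.INTER_CUBIC))
```

```text
(no output)
```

View pics/c1b.png

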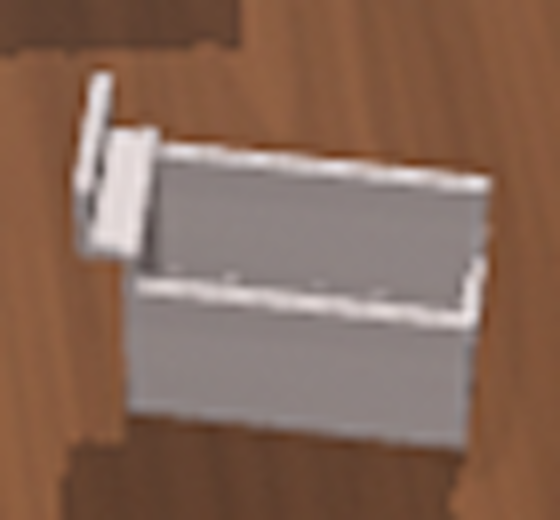

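View pics/c2.png

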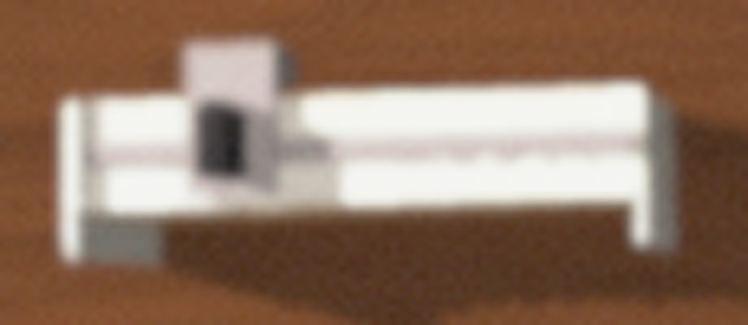

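View pics/c3.png

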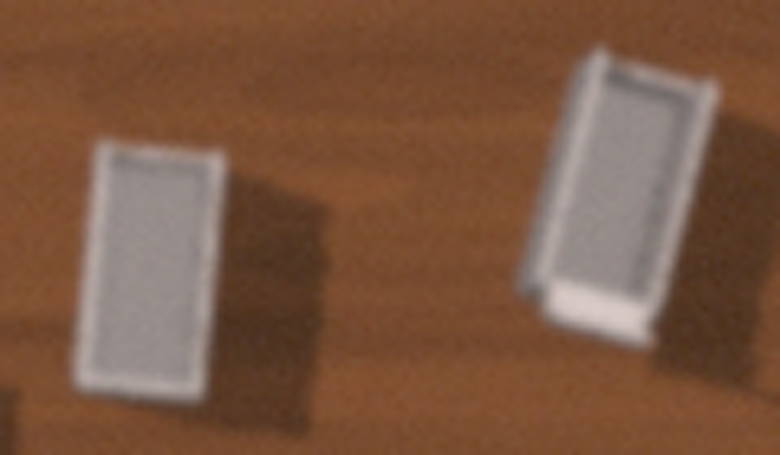

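View pics/c4.png

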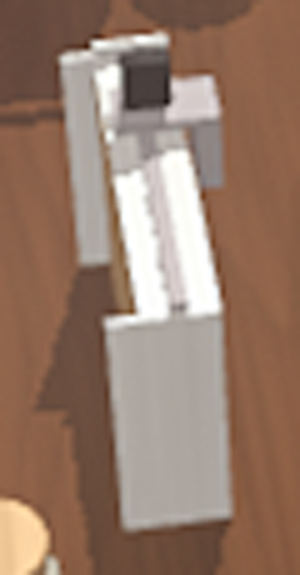

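The crop confirms it: the tub at top (415,255) / side (338,335) has the neck and tongue, and the large white wall has its open lock at its left (+y) end. Next I'll fit poses to corner points from both views and overlay the wireframes.

```bash
cat > h.py <<'E'
import numpy as np, cv2
from scipy.spatial.transform import Rotation as R
from scipy.optimize import least_squares
CAM={"side":dict(f=616.0896,c=(317.936,229.9349),eye=np.array([408.4867,-1071.7648,1267.4052]),q=[-0.3642,0.9286,-0.0681,0.0193]),
"top":dict(f=582.7884,c=(315.3659,251.8242),eye=np.array([416.5455,-24.584,1610.8297]),q=[0.0332,-0.7045,0.7083,-0.0297])}
def rot(q): return R.from_quat([q[1],q[2],q[3],q[0]])
def proj(n,P):
    c=CAM[n]; p=rot(c["q"]).inv().apply(np.atleast_2d(P)-c["eye"])
    return p[:,:2]/p[:,2:]*c["f"]+np.array(c["c"])
def T(x,y,th,P):
    P=np.atleast_2d(P).astype(float); o=R.from_euler('z',th).apply(P); o[:,0]+=x;o[:,1]+=y; return o
def fit(obs,x0):
    def e(v): return np.concatenate([(proj(n,T(*v,P))[0]-uv) for n,P,uv in obs])
    s=least_squares(e,x0,loss='soft_l1'); return s.x,e(s.x).reshape(-1,2)
def box(x0,x1,y0,y1,z0,z1):
    c=np.array([[x,y,z] for x in(x0,x1) for y in(y0,y1) for z in(z0,z1)])
    return [(c[i],c[j]) for i in range(8) for j in range(i+1,8) if (c[i]!=c[j]).sum()==1]
def overlay(img,n,pose,segs,roi,sc,col=(0,0,255)):
    x,y,w,h=roi; o=cv2.resize(img[y:y+h,x:x+w],None,fx=sc,fy=sc,interpolation=cv2.INTER_CUBIC)
    for a,b in segs:
        q=[(tuple(((proj(n,T(*pose,p))[0]-[x,y]+.5)*sc).astype(int))) for p in(a,b)]
        cv2.line(o,tuple(map(int,q[0])),tuple(map(int,q[1])),col,1)
    return o
BIN=box(-50,50,-25,25,0,66)+box(-64,-60,-20,20,72,105)+box(-64,-50,-20,20,72,78)+box(-50,-47,-25,25,0,78)
WALL=box(-42,0,-60,155,0,158)+[((0,-45,108),(0,45,108)),((0,-45,134),(0,45,134)),((0,-45,108),(0,-45,134)),((0,45,108),(0,45,134))]
def grip(q): return box(-32,-4,113-1000*q,127-1000*q,171,205)+box(6,20,103-1000*q,137-1000*q,120,160)
E
cat > fit0.py <<'E'
from h import *
def px(x,y,s,ox,oy): return np.array([(x+.5)/s-.5+ox,(y+.5)/s-.5+oy])
C2=lambda x,y:px(x,y,6.5,175,255)
C3=lambda x,y:px(x,y,6.5,320,225)
S=lambda x,y:px(x,y,8,300,300)
W=lambda x,y:px(x,y,5,255,130)
wo=[("top",(0,-60,158),C2(645,85)),("top",(0,155,158),C2(65,98)),("side",(0,-60,158),W(220,313)),("side",(0,-60,0),W(230,518)),("side",(0,155,158),W(165,38)),("side",(-42,-60,158),W(105,320)),("side",(-42,-60,0),W(123,528))]
bo=[("top",(50,25,66),C3(598,50)),("top",(50,-25,66),C3(715,85)),("top",(-64,20,76),C3(545,320)),("top",(-64,-20,76),C3(645,345)),
("side",(-50,-25,66),S(135,290)),("side",(50,-25,66),S(468,325)),("side",(-50,-25,0),S(130,412)),("side",(50,-25,0),S(465,445)),("side",(50,25,66),S(490,180)),("side",(-64,20,105),S(95,72))]
w,ew=fit(wo,(450,150,0));b,eb=fit(bo,(450,-200,0))
print(w,np.round(ew,1).tolist());print(b,np.round(eb,1).tolist())
a={"side":cv2.imread("pics/side0.png"),"top":cv2.imread("pics/top0.png")}
q=0.0
o=np.hstack([cv2.resize(overlay(a["top"],"top",w,WALL+grip(0.0),(175,245,115,65),6,),(500,283)),cv2.resize(overlay(a["top"],"top",b,BIN,(390,225,60,60),6),(283,283))])
p1=overlay(a["side"],"side",w,WALL+grip(0.0),(255,130,60,110),3); p2=overlay(a["side"],"side",b,BIN,(300,300,70,65),5)
cv2.imwrite("pics/o1.png",o)
m=np.zeros((max(p1.shape[0],p2.shape[0]),p1.shape[1]+p2.shape[1],3),np.uint8);m[:p1.shape[0],:p1.shape[1]]=p1;m[:p2.shape[0],p1.shape[1]:]=p2
cv2.imwrite("pics/o2.png",m)
E
python3 fit0.py
```

```text
[5.03917434e+02 1.48737638e+02 8.90479156e-03] [[-1.0, 1.1], [2.2, 0.3], [-1.0, -0.4], [-0.8, -0.4], [0.4, 2.9], [6.0, 0.0], [5.7, -0.6]]
[ 550.62551472 -284.50128768   93.97915088] [[-0.2, -0.1], [0.0, -0.6], [-0.3, -0.1], [-0.9, 0.1], [-1.2, 0.0], [0.7, 0.1], [-0.1, 0.2], [0.1, 0.4], [-0.3, -0.0], [0.0, 0.7]]
```

View pics/o1.png

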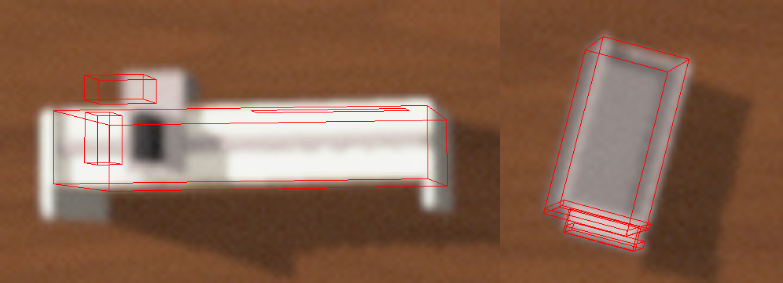

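View pics/o2.png

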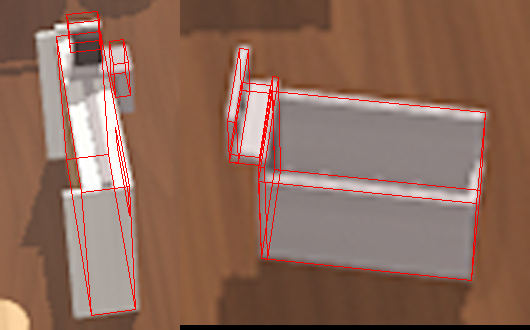

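Run:
```python
import cv2,numpy as np
a=cv2.imread("pics/side0.png");b=cv2.imread("pics/top0.png")
for n,im,(x,y,w,h),s in(("d1",b,(182,255,50,42),14),("d2",a,(262,130,45,40),14),("d3",b,(255,260,30,40),14)):
    o=cv2.resize(im[y:y+h,x:x+w],None,fx=s,fy=s,interpolation=cv2.INTER_CUBIC)
    o=cv2.convertScaleAbs(o,alpha=1.0,beta=0)
    for i in range(0,w,5): cv2.putText(o,str(x+i),(i*s,10),0,.35,(0,255,255),1); cv2.line(o,(i*s+s//2,12),(i*s+s//2,18),(0,255,255),1)
    for i in range(0,h,5): cv2.putText(o,str(y+i),(0,i*s+s//2+4),0,.35,(0,255,255),1)
    cv2.imwrite(f"pics/{n}.png",o)
```

```text
(no output)
```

View pics/d1.png

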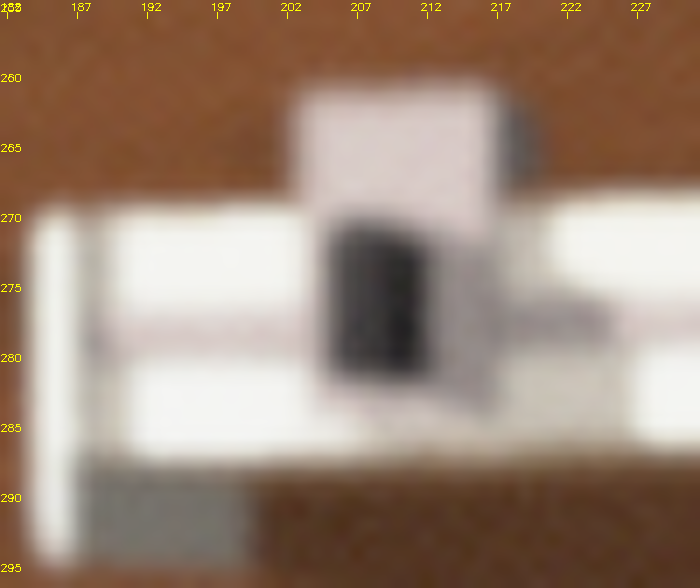

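View pics/d2.png

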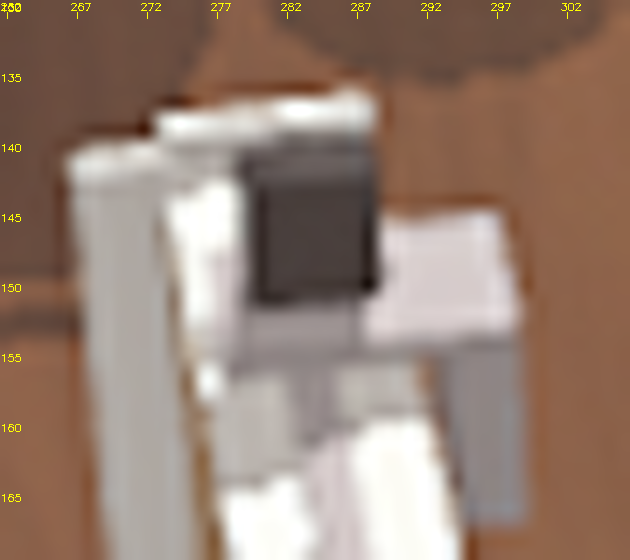

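View pics/d3.png

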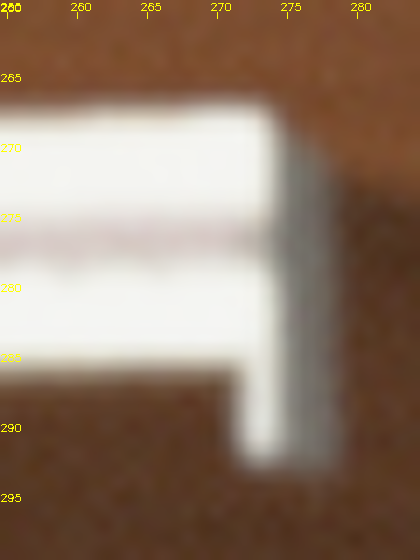

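```bash
cat > fitw.py <<'E'
from h import *
px=lambda x,y,s,ox,oy: np.array([(x+.5)/s-.5+ox,(y+.5)/s-.5+oy])
W=lambda x,y:px(x,y,5,255,130)
# (cam, base point, e coeff on y, q coeff on y, uv)
O=[("top",(0,155,158),1,0,(183.8,269.0)),("top",(0,-60,158),-1,0,(274.4,266.9)),
("top",(20,137,171),0,-1,(203.1,260.6)),("top",(20,103,171),0,-1,(217.0,260.6)),("top",(-4,127,205),0,-1,(204.9,270.4)),("top",(-32,127,205),0,-1,(204.9,281.5)),
("side",(20,103,171),0,-1,(298.6,153.4)),("side",(20,103,120),0,-1,(299,167)),("side",(20,137,171),0,-1,(297.2,144.5)),
("side",(-32,113,171),0,-1,(279.9,151.3)),("side",(-4,113,171),0,-1,(288.5,150.6)),("side",(-32,113,205),0,-1,(279,142.7)),("side",(-4,113,205),0,-1,(288.1,142.2)),
("side",(0,-60,158),-1,0,W(220,313)),("side",(0,-60,0),-1,0,W(230,518))]
def run(O):
    def e(v):
        x,y,th,ee,q=v
        return np.concatenate([proj(n,T(x,y,th,np.array(P,float)+[0,a*ee+b*q,0]))[0]-uv for n,P,a,b,uv in O])
    s=least_squares(e,(504,150,0,5,10),loss='soft_l1'); return s.x,e(s.x).reshape(-1,2)
for name,o in(("all",O),("top",[k for k in O if k[0]=="top"])):
    v,r=run(o);print(name,np.round(v,3),np.round(r,1).tolist())
v,_=run(O)
a={"side":cv2.imread("pics/side0.png"),"top":cv2.imread("pics/top0.png")}
S=WALL+grip(v[4]/1000)
cv2.imwrite("pics/w1.png",overlay(a["top"],"top",v[:3],S,(178,250,105,60),7))
cv2.imwrite("pics/w2.png",overlay(a["side"],"side",v[:3],S,(255,130,60,110),5))
E
python3 fitw.py
```

```text
all [5.05733e+02 1.51024e+02 1.70000e-02 5.24500e+00 2.72300e+01] [[0.0, 0.8], [-0.4, 0.8], [-0.2, 0.4], [-0.4, 0.1], [-0.6, -0.7], [-0.5, -0.2], [0.1, -0.3], [0.4, 0.1], [-0.1, 0.8], [-0.4, 1.6], [1.1, 1.2], [-0.3, 0.5], [0.9, -0.1], [0.1, 0.3], [0.2, 0.3]]
top [5.06733e+02 1.50524e+02 2.40000e-02 5.75500e+00 2.76900e+01] [[0.0, 0.8], [0.0, 0.3], [0.2, 0.2], [-0.0, -0.2], [-0.1, -0.8], [-0.0, -0.3]]
```

View pics/w1.png

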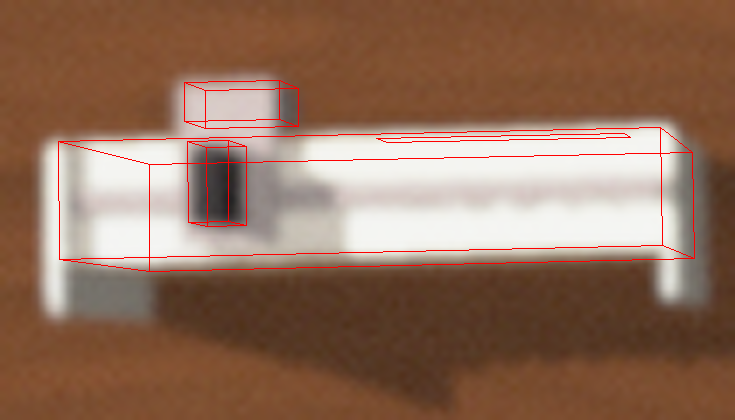

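View pics/w2.png

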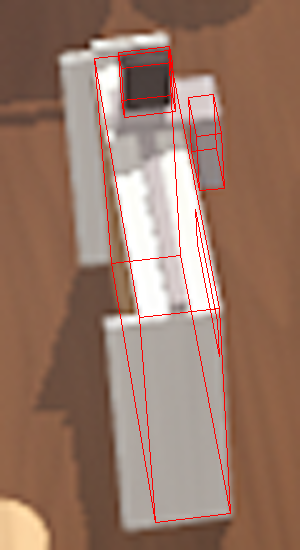

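```bash
cat > plan2d.py <<'E'
import numpy as np, heapq
# wall rects x0,x1,z0,z1
WR=[(-6,0,134,152),(-42,0,0,108),(-42,-36,108,152),(-42,0,152,158)]
BR=[(-64,-60,72,105),(-64,-47,72,78),(-50,-47,0,78),(-50,50,0,3),(-50,50,0,66)]
def samp(rc,h):
    x0,x1,z0,z1=rc; nx=max(2,int((x1-x0)/h)+1);nz=max(2,int((z1-z0)/h)+1)
    X=np.linspace(x0,x1,nx);Z=np.linspace(z0,z1,nz)
    return np.array([(x,z) for x in X for z in Z if x in(X[0],X[-1]) or z in(Z[0],Z[-1])])
BP=np.vstack([samp(r,1.0) for r in BR[:3]]+[samp(BR[4],3.)])-[-50,72]
def sd(p):
    d=np.full(len(p),1e9)
    for x0,x1,z0,z1 in WR:
        dx=np.maximum(x0-p[:,0],p[:,0]-x1);dz=np.maximum(z0-p[:,1],p[:,1]-z1)
        s=np.where((dx<0)&(dz<0),np.maximum(dx,dz),np.hypot(np.maximum(dx,0),np.maximum(dz,0)));d=np.minimum(d,s)
    return d
def clr(px,pz,f):
    c,s=np.cos(f),np.sin(f)
    return sd(np.c_[px+c*BP[:,0]-s*BP[:,1],pz+s*BP[:,0]+c*BP[:,1]]).min()
if __name__=="__main__":
    PX=np.arange(0,41,1.);PZ=np.arange(96,134,1.);F=np.deg2rad(np.arange(0,51,2.5))
    C=np.array([[[clr(x,z,f) for f in F] for z in PZ] for x in PX])
    st=(40,int(np.argmin(abs(PZ-112))),14); g=(2,int(np.argmin(abs(PZ-109))),0)
    print(C[g],C[st])
    D={st:0};P={};q=[(0,st)]
    while q:
        d,n=heapq.heappop(q)
        if n==g:break
        if d>D[n]:continue
        for a in(-1,0,1):
            for b in(-1,0,1):
                for c in(-1,0,1):
                    m=(n[0]+a,n[1]+b,n[2]+c)
                    if min(m)<0 or m[0]>=len(PX) or m[1]>=len(PZ) or m[2]>=len(F):continue
                    k=C[m]
                    if k<0.8:continue
                    w=(abs(a)+abs(b)+abs(c)+.01)*(0.3+20/min(k,6)**2)
                    if d+w<D.get(m,1e18):D[m]=d+w;P[m]=n;heapq.heappush(q,(d+w,m))
    if g not in D: print("none")
    else:
        n=g;L=[]
        while n!=st:L.append(n);n=P[n]
        for n in L[::-1]:print(PX[n[0]],PZ[n[1]],np.rad2deg(F[n[2]]).round(1),C[n].round(2))
E
python3 plan2d.py
python3 - <<'E'
from h import *
def gp(n,u,v,z):
    c=CAM[n];d=rot(c["q"]).apply([(u-c["c"][0])/c["f"],(v-c["c"][1])/c["f"],1]);return np.round((c["eye"]+d*(z-c["eye"][2])/d[2]),0)
for nm,u,v,z in(("caddy",343,267,66),("jug",379,180,105),("mug",323,183,85),("tamper",388,324,86),("jar",311,321,100),("cup",503,227,170),("syrup",180,190,200),("box",497,130,60)):print(nm,gp("top",u,v,z))
E
```

```text
1.0 10.060926145946791
39.0 112.0 37.5 8.93
38.0 112.0 40.0 8.34
37.0 112.0 42.5 8.23
36.0 112.0 42.5 7.55
35.0 112.0 42.5 6.87
34.0 112.0 42.5 6.19
33.0 112.0 45.0 6.3
32.0 112.0 47.5 7.14
31.0 112.0 47.5 7.08
30.0 112.0 47.5 7.08
29.0 112.0 47.5 7.08
28.0 112.0 47.5 7.08
27.0 112.0 47.5 7.08
26.0 112.0 47.5 6.53
25.0 113.0 47.5 6.08
24.0 113.0 47.5 5.91
23.0 114.0 47.5 5.49
22.0 114.0 47.5 5.29
21.0 115.0 47.5 5.35
20.0 116.0 47.5 5.42
19.0 117.0 47.5 5.47
18.0 118.0 47.5 5.55
17.0 119.0 47.5 5.52
16.0 120.0 47.5 5.47
15.0 121.0 47.5 5.4
14.0 122.0 47.5 5.34
13.0 122.0 47.5 5.11
13.0 122.0 45.0 5.05
12.0 122.0 42.5 4.84
11.0 122.0 42.5 4.59
10.0 122.0 40.0 5.0
9.0 122.0 37.5 5.42
8.0 122.0 37.5 5.48
7.0 122.0 35.0 5.97
6.0 122.0 32.5 6.34
5.0 122.0 30.0 6.42
4.0 121.0 27.5 6.35
3.0 120.0 25.0 6.08
3.0 119.0 22.5 5.64
3.0 119.0 20.0 5.41
3.0 118.0 17.5 5.53
3.0 117.0 15.0 5.23
3.0 117.0 12.5 4.88
3.0 116.0 12.5 4.66
3.0 116.0 10.0 4.27
3.0 115.0 10.0 4.19
3.0 114.0 7.5 3.69
3.0 113.0 7.5 3.17
3.0 113.0 5.0 2.88
3.0 112.0 5.0 2.78
2.0 112.0 5.0 2.35
2.0 112.0 2.5 2.17
2.0 111.0 2.5 2.13
2.0 110.0 0.0 2.0
2.0 109.0 0.0 1.0
caddy [514. -90.  66.]
jug [ 739. -185.  105.]
mug [736. -39.  85.]
tamper [ 363. -205.   86.]
jar [373.  -5. 100.]
cup [ 604. -485.  170.]
syrup [697. 314. 200.]
box [ 885. -513.   60.]
```

```bash
cat > h2.py <<'E'
from h import *
from plan2d import sd,clr
BINP=(550.6,-284.5,-0.269); WP=(506.0,151.0,0.019)
L=np.deg2rad(30); GB=np.array([8.,0,48.])   # grasp point in bin
def tool_in_bin(sgn=1,L=L,G=GB):
    z=np.array([-np.sin(L),0,-np.cos(L)]);y=np.array([0,sgn,0.]);x=np.cross(y,z)
    M=np.c_[x,y,z]; return G+18.7*z, M
def bin_pose(px,pz,deg,y=0,wp=WP):
    f=np.deg2rad(deg);Rb=R.from_euler('z',wp[2])*R.from_euler('y',-f)
    o=T(*wp,np.array([px,y,pz])-R.from_euler('y',-f).apply([-50,0,72]))[0]
    return o,Rb
def tcp(o,Rb,sgn=1,tb=None):
    p,M=tb if tb is not None else tool_in_bin(sgn)
    q=(Rb*R.from_matrix(M)).as_quat(); return o+Rb.apply(p),[q[3],q[0],q[1],q[2]]
WPTS=[(60,114,40),(40,112,42),(32,112,47),(26,112.5,47.5),(20,116,47.5),(14,122,47),(8,122,37.5),(5,122,30),(3,119,20),(3,115,10),(2.5,111,2.5),(2.3,109,0)]
E
python3 - <<'E'
from h2 import *
from station import inverse_kinematics as ik, r
for sgn in(1,-1):
    print("sgn",sgn)
    Rb=R.from_euler('z',BINP[2])
    for h in(0,200):
        p,q=tcp(np.array([BINP[0],BINP[1],h]),Rb,sgn);j=ik(p,q);print(h,p.round(),None if j is None else np.round(j,2))
    for w in [(60,230,40)]+WPTS:
        p,q=tcp(*bin_pose(*w),sgn);j=ik(p,q);print(w,p.round(),None if j is None else np.round(j,2))
# body clearance
for w in WPTS:
    f=np.deg2rad(w[2]);c,s=np.cos(f),np.sin(f)
    g=GB[[0,2]]-[-50,72];g=np.array([w[0]+c*g[0]-s*g[1],w[1]+s*g[0]+c*g[1]])
    a=np.deg2rad(w[2])-L; z=np.array([np.sin(a),-np.cos(a)]);x=np.array([np.cos(a),np.sin(a)])
    B=np.array([g-t*z+u*x for t in np.arange(54,200,4) for u in(-42.5,0,42.5)]);Fg=np.array([g-t*z+u*x for t in np.arange(-19,54,4) for u in(-13,13)])
    print(w,sd(B).min().round(1),sd(Fg).min().round(1))
E
```

```text
sgn 1
0 [ 549. -284.   32.] [ 0.63  1.   -0.51  1.    0.41  1.76  1.49]
200 [ 549. -284.  232.] [0.38 0.82 0.02 0.79 0.06 2.05 1.71]
(60, 230, 40) [629. 153. 230.] [ 0.35  0.44 -0.92  1.46  0.45  1.26  0.99]
(60, 114, 40) [629. 153. 114.] [ 0.39  0.59 -0.98  1.61  0.63  1.09  0.85]
(40, 112, 42) [609. 153. 115.] [ 0.39  0.5  -0.95  1.7   0.59  1.01  0.85]
(32, 112, 47) [601. 153. 120.] [ 0.35  0.38 -0.85  1.8   0.53  0.87  0.86]
(26, 112.5, 47.5) [594. 153. 121.] [ 0.34  0.35 -0.84  1.82  0.52  0.85  0.86]
(20, 116, 47.5) [588. 153. 125.] [ 0.35  0.34 -0.85  1.83  0.5   0.85  0.86]
(14, 122, 47) [583. 152. 130.] [ 0.38  0.33 -0.88  1.83  0.5   0.87  0.87]
(8, 122, 37.5) [577. 152. 120.] [ 0.41  0.49 -0.97  1.7   0.52  1.08  0.88]
(5, 122, 30) [573. 152. 112.] [ 0.4   0.61 -1.01  1.59  0.54  1.25  0.89]
(3, 119, 20) [568. 152.  98.] [ 0.31  0.71 -0.92  1.44  0.47  1.41  0.95]
(3, 115, 10) [564. 152.  84.] [ 0.21  0.81 -0.81  1.29  0.39  1.56  1.01]
(2.5, 111, 2.5) [559. 152.  73.] [ 0.16  0.9  -0.77  1.18  0.36  1.69  1.03]
(2.3, 109, 0) [557. 152.  69.] [ 0.15  0.94 -0.76  1.15  0.35
[... 730 characters left out ...]
 -0.82  1.7   0.43  1.05 -2.19]
(5, 122, 30) [573. 152. 112.] [ 0.28  0.53 -0.8   1.59  0.4   1.19 -2.16]
(3, 119, 20) [568. 152.  98.] [ 0.22  0.65 -0.76  1.45  0.37  1.37 -2.12]
(3, 115, 10) [564. 152.  84.] [ 0.17  0.79 -0.73  1.3   0.34  1.55 -2.09]
(2.5, 111, 2.5) [559. 152.  73.] [ 0.11  0.87 -0.66  1.19  0.29  1.67 -2.06]
(2.3, 109, 0) [557. 152.  69.] [ 0.09  0.9  -0.64  1.15  0.27  1.71 -2.05]
(60, 114, 40) 71.7 100.7
(40, 112, 42) 50.1 78.8
(32, 112, 47) 37.9 66.4
(26, 112.5, 47.5) 32.7 60.4
(20, 116, 47.5) 30.8 55.7
(14, 122, 47) 32.7 52.1
(8, 122, 37.5) 34.3 52.5
(5, 122, 30) 36.0 54.2
(3, 119, 20) 38.2 49.6
(3, 115, 10) 43.7 45.6
(2.5, 111, 2.5) 48.7 41.2
(2.3, 109, 0) 50.5 39.5
```

```bash
sed -i 's/deg2rad(30)/deg2rad(22)/' h2.py
python3 - <<'E'
from h2 import *
from station import *
Rb=R.from_euler('z',BINP[2]);o=np.array([BINP[0],BINP[1],0.])
p,q=tcp(o+[0,0,130],Rb); r.movep(p,q); print(readout.state()["time"])
p,q=tcp(o,Rb)
print(r.move_l(p,feed=120,threshold=12)); s=readout.state();print(s["time"],s["position"],p,s["contact_force"])
f=grab_frame("side");cv2.imwrite("pics/g1.png",cv2.resize(f["img"][260:420,240:440,::-1],None,fx=3,fy=3,interpolation=cv2.INTER_CUBIC))
f=grab_frame("top");cv2.imwrite("pics/g1t.png",cv2.resize(f["img"][180:340,330:530,::-1],None,fx=3,fy=3,interpolation=cv2.INTER_CUBIC))
E
```

```text
1.7917
False
3.025 [ 552.17914065 -284.9338325    31.65852787] [ 551.55907882 -284.76440061   30.66166192] [-0.16275725 -0.12010105  1.01787355]
```

View pics/g1.png

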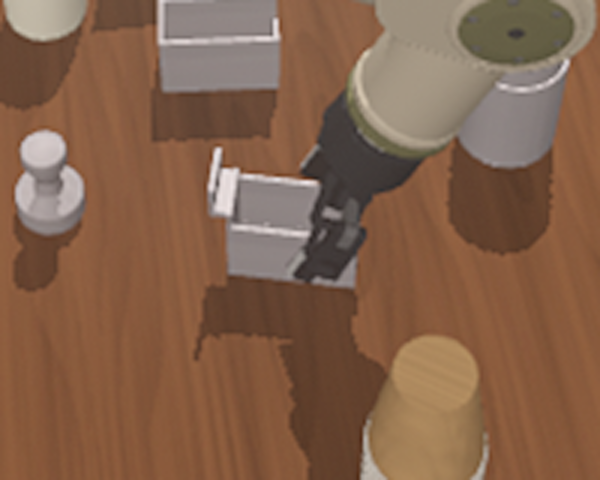

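View pics/g1t.png

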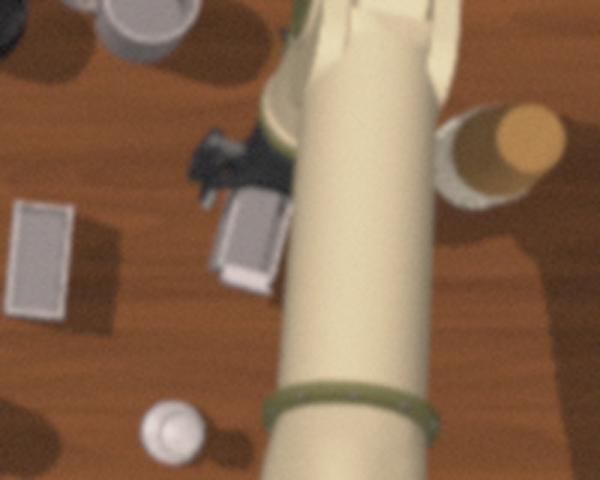

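The fingers straddle the front half of the bin: the near finger sits outside the near wall, at crop (330,250), and the far finger is beyond the other wall. Gripping and lifting now.

Run:
```python
from h2 import *
from station import *
effector.move_gripper(40,effort=50)
s=readout.state();print(s["time"],s["position"],s["width"],s["contact_force"],s["tool_rot"])
Rb=R.from_euler('z',BINP[2]);p,q=tcp(np.array([BINP[0],BINP[1],170.]),Rb)
r.move_l(p,feed=150);s=readout.state();print(s["time"],s["position"],p,s["width"],s["contact_force"])
for n,(x,y,w,h) in(("side",(280,200,140,150)),("top",(330,170,160,150))):
    f=grab_frame(n);cv2.imwrite(f"pics/g2{n}_raw.png",f["img"][:,:,::-1]);cv2.imwrite(f"pics/g2{n}.png",overlay(f["img"][:,:,::-1].copy(),n,BINP,[(np.add(a,[0,0,170]),np.add(b,[0,0,170])) for a,b in BIN],(x,y,w,h),4))
```

```text
3.55 [ 551.89607823 -284.99942753   31.0733091 ] 49.29826707367473 [0.94646539 0.15782165 2.5747485 ] [-0.18861843  0.13174915  0.9728409   0.02541343]
4.8333 [ 551.13993855 -284.65568793  199.47424848] [ 551.55907882 -284.76440061  200.66166192] 49.35708917091714 [ 0.58836707  0.11980356 -1.74143729]
```

View pics/g2side.png

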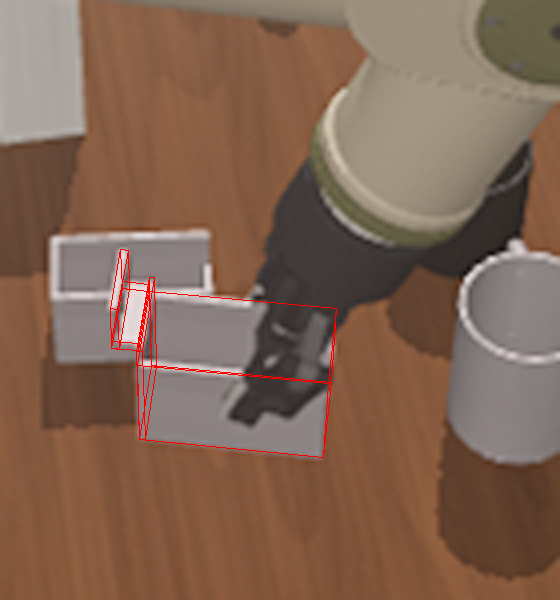

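View pics/g2top.png

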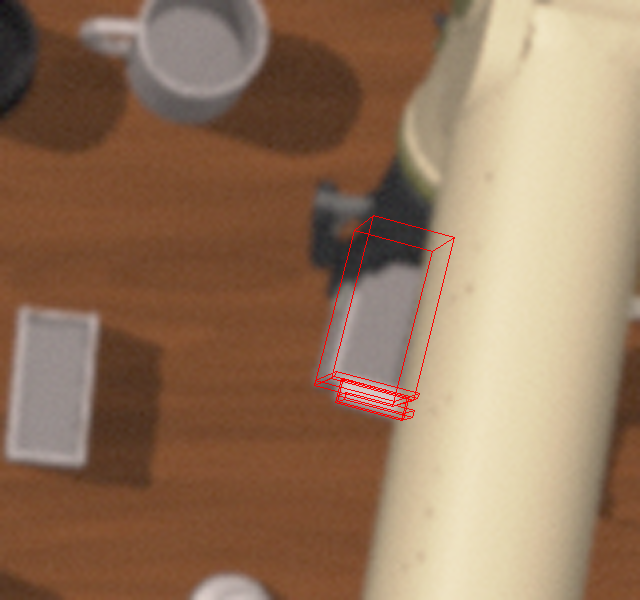

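The side and top overlays agree with the lifted bin to about 1 px, so there was no slip. Moving to the pre-insertion pose, tilted 40°.

```bash
cat >> h2.py <<'E'
def tb_actual():
    Rt=rot([-0.18861843,0.13174915,0.9728409,0.02541343]);Rb=R.from_euler('z',BINP[2])
    p=Rb.inv().apply(np.array([551.896,-284.999,31.073])-[BINP[0],BINP[1],0]); return p,(Rb.inv()*Rt).as_matrix()
def bin_now(s,tb):
    p,M=tb; Rb=rot(s["tool_rot"])*R.from_matrix(M).inv(); return s["position"]-Rb.apply(p),Rb
def neck_in_wall(s,tb,wp=WP):
    o,Rb=bin_now(s,tb); Rw=R.from_euler('z',wp[2]); n=Rw.inv().apply(o+Rb.apply([-50,0,72])-[wp[0],wp[1],0])
    e=(Rw.inv()*Rb).as_euler('zyx',degrees=True); return np.round(n,1),np.round(e,2)
E
python3 - <<'E'
from h2 import *
from station import *
tb=tb_actual();print(tb[0],tool_in_bin()[0],np.abs(tb[1]-tool_in_bin()[1]).max())
p,q=tcp(*bin_pose(75,215,40),tb=tb); r.move_l(p,feed=220,orientation=q)
p,q=tcp(*bin_pose(60,114,40),tb=tb); r.move_l(p,feed=120,orientation=q); r.dwell(0.2)
s=readout.state();print(s["time"],neck_in_wall(s,tb),s["width"],(s["position"]-p).round(2),s["contact_force"].round(1))
o,Rb=bin_now(s,tb)
def B(P): return o+Rb.apply(np.atleast_2d(P))
for n,(x,y,w,h),sc in(("side",(250,120,130,140),4),("top",(170,190,150,110),5)):
    f=grab_frame(n);im=f["img"][:,:,::-1].copy();cv2.imwrite(f"pics/p1{n}_raw.png",im)
    im2=overlay(im,n,WP,WALL,(x,y,w,h),sc,(0,255,0))
    for a,b in BIN:
        k=[tuple(map(int,((proj(n,B(c))[0]-[x,y]+.5)*sc))) for c in(a,b)];cv2.line(im2,k[0],k[1],(0,0,255),1)
    cv2.imwrite(f"pics/p1{n}.png",im2)
E
```

```text
[ 1.38201014 -0.13661981 31.073     ] [ 0.9948567   0.         30.66166192] 0.0009187550797725152
8.325 (array([6.050e+01, 1.000e-01, 1.148e+02]), array([-1.000e-02, -4.007e+01,  1.000e-02])) 49.508558543628915 [0.5  0.15 0.84] [-0.1 -0.3 -2.3]
```

View pics/p1side.png

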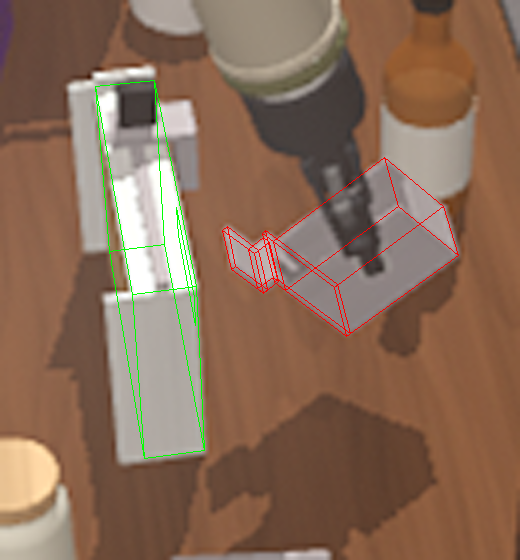

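View pics/p1top.png

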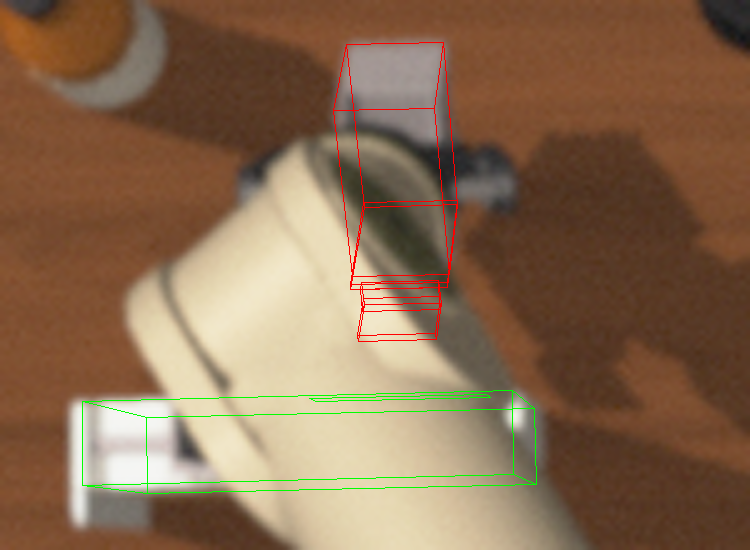

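```bash
sed -i 's/WP=(506.0,/WP=(506.3,/' h2.py
cat > ins.py <<'E'
import sys
from h2 import *
from station import *
tb=tb_actual();p0=None
def go(w,feed=60,th=8):
    p,q=tcp(*bin_pose(*w),tb=tb);p=p+OFF
    h=r.move_l(p,feed=feed,orientation=q,threshold=th);s=readout.state()
    print(w,"HIT" if h else "",round(s["time"],2),*neck_in_wall(s,tb),s["contact_force"].round(1),round(s["width"],1));return h
OFF=np.array([-.4,-.1,-.6])
def pics(t,rois=(("side",(250,120,130,140),4),("top",(170,190,150,110),5))):
    s=readout.state();o,Rb=bin_now(s,tb)
    for n,(x,y,w,h),sc in rois:
        f=grab_frame(n);im=f["img"][:,:,::-1].copy();cv2.imwrite(f"pics/{t}{n}_raw.png",im)
        im2=cv2.resize(im[y:y+h,x:x+w],None,fx=sc,fy=sc,interpolation=cv2.INTER_CUBIC)
        for a,b in BIN:
            k=[tuple(map(int,((proj(n,o+Rb.apply(np.array(c,float)))[0]-[x,y]+.5)*sc))) for c in(a,b)];cv2.line(im2,k[0],k[1],(0,0,255),1)
        cv2.imwrite(f"pics/{t}{n}.png",im2)
E
python3 - <<'E'
from ins import *
for w in WPTS[1:8]:
    if go(w): break
pics("i1")
E
```

```text
(40, 112, 42)  8.91 [ 39.8  -0.3 111.7] [-0.000e+00 -4.203e+01 -2.000e-02] [ 0.4 -0.3 -2.2] 49.2
(32, 112, 47)  9.23 [ 31.6  -0.3 111.7] [ 3.000e-02 -4.697e+01 -3.000e-02] [ 0.7 -1.2 -2.2] 49.7
(26, 112.5, 47.5)  9.48 [ 2.600e+01 -1.000e-01  1.121e+02] [-2.000e-02 -4.747e+01 -1.000e-02] [ 0.4  0.3 -0.5] 49.0
(20, 116, 47.5)  9.75 [ 19.7  -0.  115.8] [  0.   -47.52   0.  ] [-0.4  0.1 -2.1] 49.7
(14, 122, 47)  10.03 [ 1.390e+01 -1.000e-01  1.218e+02] [-1.000e-02 -4.705e+01 -0.000e+00] [-1.2  0.  -1.9] 49.4
(8, 122, 37.5)  10.38 [  8.4  -0.  120.8] [-8.00e-02 -3.76e+01  2.00e-02] [-0.5  1.  -2.2] 49.2
(5, 122, 30)  10.69 [  4.9   0.2 120.7] [-2.000e-02 -3.018e+01  2.000e-02] [ 0.   0.6 -1.4] 49.6
```

View pics/i1side.png

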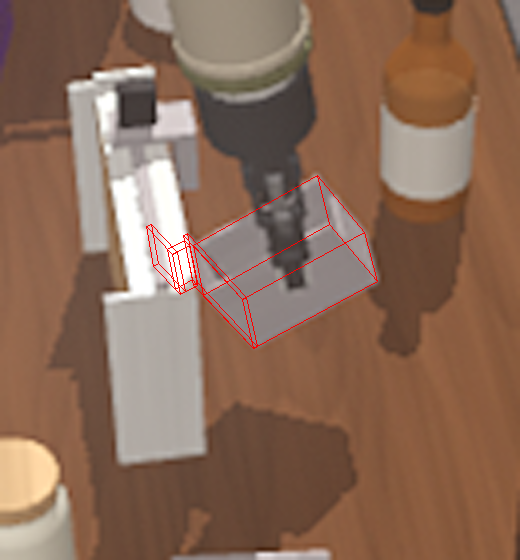

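The tongue is behind the lip: the overlay puts it inside the wall at crop (150–195, 225–295), the bin image matches, and there was no contact. Next I'll level it, then find the face by light contact.

Run:
```python
from ins import *
for w in [(4,121,20),(4,117,10),(4,113.5,3),(3,112,0)]:
    if go(w,feed=50,th=7): break
else:
    r.dwell(.2);print("settled",neck_in_wall(readout.state(),tb),readout.state()["contact_force"].round(1))
    go((-4,112,0),feed=12,th=4)
```

```text
(4, 121, 20)  11.19 [  3.6   0.4 120. ] [ 1.000e-02 -2.015e+01  3.000e-02] [-0.2 -0.8 -1.7] 49.6
(4, 117, 10)  11.64 [  3.4   0.6 116.4] [  0.04 -10.18   0.04] [ 0.5 -0.3 -1.6] 49.5
(4, 113.5, 3)  12.02 [  3.6   0.4 113. ] [ 0.02 -3.18  0.03] [-0.4  0.6 -1.2] 49.7
(3, 112, 0)  12.28 [2.600e+00 1.000e-01 1.115e+02] [ 0.01 -0.16  0.01] [-0.8 -0.2 -1.5] 49.5
settled (array([2.70e+00, 1.00e-01, 1.12e+02]), array([ 0.02, -0.14,  0.01])) [ 0.4  0.3 -1. ]
(-4, 112, 0) HIT 12.88 [ -0.9  -0.2 111. ] [-0.02 -0.09  0.01] [ 2.8 -0.1 -0.7] 49.7
```

Run:
```python
from ins import *
go((1.2,111.5,0),feed=15,th=None)
go((1.2,105,0),feed=12,th=4)
r.dwell(.2);s=readout.state();print(neck_in_wall(s,tb),s["contact_force"].round(1))
pics("i2",(("side",(250,120,130,140),4),("top",(170,190,150,110),5)))
```

```text
(1.2, 111.5, 0)  13.18 [ 6.000e-01 -1.000e-01  1.106e+02] [ 0.    0.05 -0.01] [ 0.1 -0.2 -1. ] 49.1
(1.2, 105, 0) HIT 13.56 [  0.6   0.  107.4] [-0.01  0.05  0.02] [ 1.8 -0.1  4.6] 49.4
(array([  0.6,   0. , 107.3]), array([-0.01,  0.06,  0.02])) [2.3 0.3 6.3]
```

View pics/i2side.png

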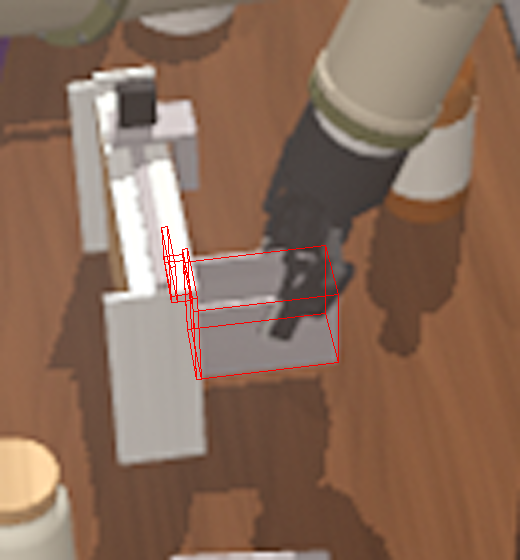

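Run:
```python
from ins import *
go((1.0,107.3,0),feed=12,th=None)
effector.move_gripper(62); r.dwell(.4)
s=readout.state();print(s["time"],s["width"],s["contact_force"].round(1))
pics("i3",(("side",(250,120,130,140),4),("top",(170,190,150,110),5)))
```

```text
(1.0, 107.3, 0)  14.11 [6.000e-01 1.000e-01 1.073e+02] [ 0.   -0.    0.01] [1.2 1.2 6.3] 49.4
14.7917 62.393830789523825 [ 0.3 -0.1  0.4]
```

View pics/i3side.png

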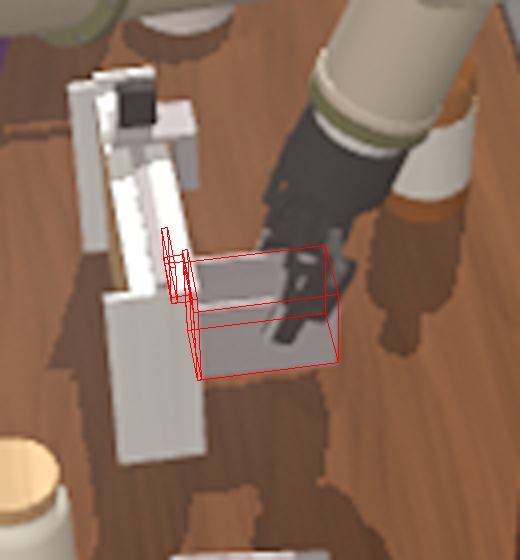

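View pics/i3top.png

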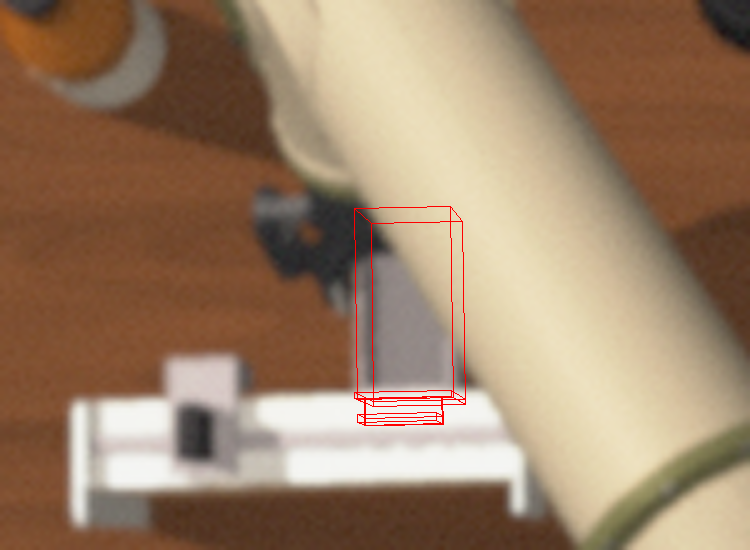

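The bin still matches the predicted hung outline after release. Opening fully and backing out along the tool axis.

Run:
```python
from ins import *
effector.move_gripper(80); s=readout.state()
z=rot(s["tool_rot"]).apply([0,0,1]); 
print(r.move_l(s["position"]-100*z,feed=120,threshold=8))
p=s["position"]-100*z
r.move_l([p[0],p[1],330],feed=200);print(readout.state()["time"])
f=grab_frame("side");im=f["img"][:,:,::-1].copy();cv2.imwrite("pics/r1_raw.png",im)
f=grab_frame("top");cv2.imwrite("pics/r1t_raw.png",f["img"][:,:,::-1])
for c,segs in(((0,0,255),[(tuple(np.add(a,(51.5,0,36))),tuple(np.add(b,(51.5,0,36)))) for a,b in BIN]),):
    cv2.imwrite("pics/r1.png",overlay(im,"side",WP,segs,(250,120,100,110),5))
```

```text
FalseTraceback (most recent call last):
  File "<stdin>", line 6, in <module>
station.PlanningError: the arm cannot follow that straight line within its joint ranges
```

Run:
```python
from ins import *
s=readout.state();print(s["time"],s["position"])
x=T(*WP,[-18,93,194])[0];print(x)
from scipy.spatial.transform import Rotation as R
best=None
for sg in(1,-1):
    y=np.array([-np.sin(WP[2]),np.cos(WP[2]),0])*sg;z=np.array([0,0,-1.]);M=np.c_[np.cross(y,z),y,z];q=R.from_matrix(M).as_quat();q=[q[3],q[0],q[1],q[2]]
    j=inverse_kinematics([600,152,290],q);print(sg,np.round(j,2));d=np.abs(j-s["joint_positions"]).max()
    if best is None or d<best[0]:best=(d,q)
q=best[1];print(q)
try: r.move_l([600,152,290],feed=200,orientation=q)
except r.PlanningError as e: print(e); r.movep([600,152,290],q)
s=readout.state();print(s["time"],s["position"])
f=grab_frame("side");im=f["img"][:,:,::-1].copy();cv2.imwrite("pics/r1_raw.png",im)
segs=[(tuple(np.add(a,(51.5,0,36))),tuple(np.add(b,(51.5,0,36)))) for a,b in BIN]
cv2.imwrite("pics/r1.png",overlay(im,"side",WP,segs,(250,120,100,110),5))
f=grab_frame("top");cv2.imwrite("pics/r1t.png",overlay(f["img"][:,:,::-1].copy(),"top",WP,segs+grip(.0272),(170,190,150,110),5))
```

```text
16.2 [595.19167807 152.44581559 157.81110181]
[486.53635521 243.64123458 194.        ]
1 [ 0.22  0.46 -0.78  1.25  0.32  1.55  1.08]
-1 [-0.15  0.36 -0.21  1.27  0.07  1.51 -1.9 ]
[np.float64(0.0), np.float64(-0.009499857104811483), np.float64(0.9999548753393767), np.float64(0.0)]
17.0083 [599.61968838 151.12856825 288.2933929 ]
```

View pics/r1.png

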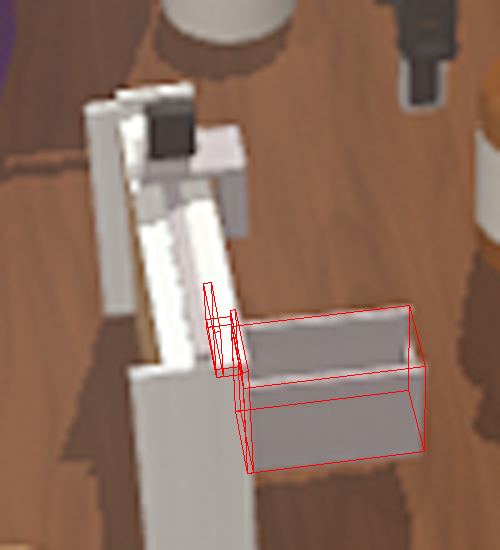

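View pics/r1t.png

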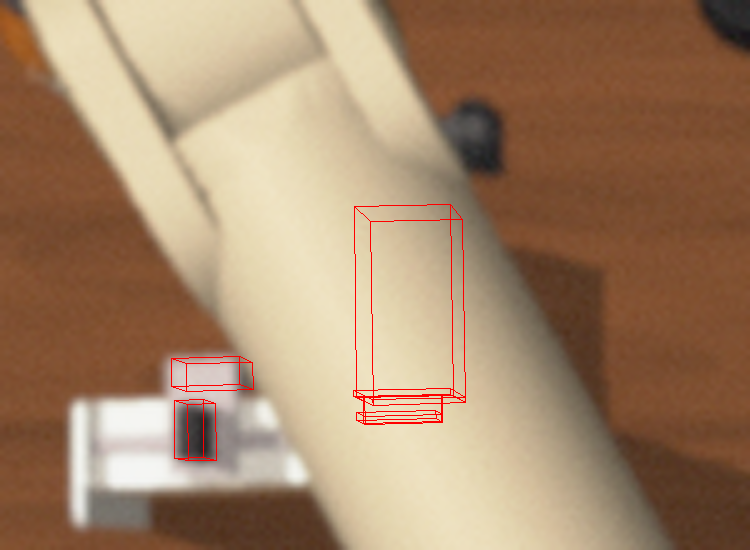

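The bin hangs level where expected, with no support. Now the lock: lower onto the grip with the jaws along the panel.

```bash
cat > lk.py <<'E'
from ins import *
Q=[0.0,-0.009499857,0.99995488,0.0]
def lp(y,z): return T(*WP,[-18,y,z])[0]+[.4,0,1.5]
E
python3 - <<'E'
from lk import *
effector.move_gripper(46)
r.move_l(lp(93,290),feed=200,orientation=Q)
print(r.move_l(lp(93,177),feed=100,threshold=8));s=readout.state();print(s["time"],s["position"],lp(93,177),s["contact_force"].round(1))
f=grab_frame("side");im=f["img"][:,:,::-1].copy();cv2.imwrite("pics/l1.png",cv2.resize(im[90:230,230:350],None,fx=4,fy=4,interpolation=cv2.INTER_CUBIC))
E
```

```text
False
19.7 [487.28626902 243.9545816  179.20444418] [486.93635521 243.64123458 178.5       ] [ 0.1  0.4 -1.1]
```

View pics/l1.png

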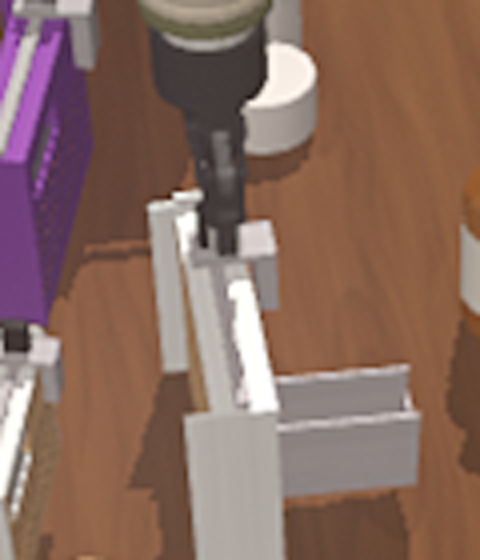

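The near finger is in front of the grip at crop (225,240), and the tool is lined up on the panel top with no contact. Gripping and sliding.

Run:
```python
from lk import *
effector.move_gripper(5,effort=20);s=readout.state();print("w",s["width"],s["contact_force"].round(1))
h=r.move_l(lp(8,177),feed=60,threshold=15);s=readout.state();print(h,s["time"],s["contact_force"].round(1),s["width"])
if not h:
    h=r.move_l(lp(-10,177),feed=20,threshold=8);s=readout.state()
    Rw=R.from_euler('z',WP[2]);print(h,s["time"],s["contact_force"].round(1),s["width"],Rw.inv().apply(s["position"]-[WP[0],WP[1],0]))
f=grab_frame("side");im=f["img"][:,:,::-1].copy();cv2.imwrite("pics/l2.png",cv2.resize(im[90:230,230:350],None,fx=4,fy=4,interpolation=cv2.INTER_CUBIC))
```

```text
w 13.72340889712132 [-1.  -1.1  2. ]
False 21.7 [ 1.4 -1.5  6.4] 13.987082640474036
True 22.2167 [0.8 0.9 1.4] 13.230639208184721 [-17.06219322   0.56638991 178.86790728]
```

View pics/l2.png

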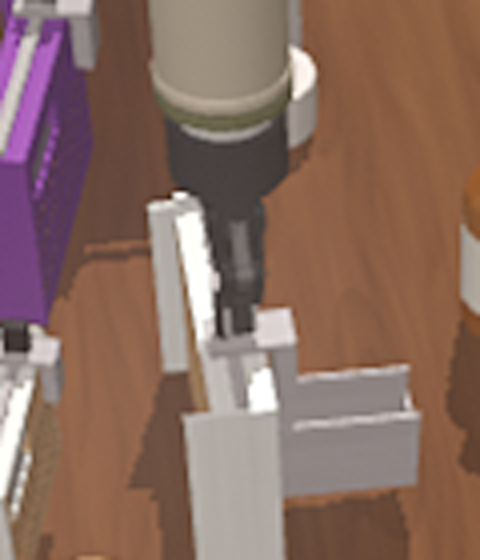

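Run:
```python
from lk import *
Rw=R.from_euler('z',WP[2])
def st(t): s=readout.state();print(t,round(s["time"],2),s["contact_force"].round(1),round(s["width"],1),Rw.inv().apply(s["position"]-[WP[0],WP[1],0]).round(1))
r.dwell(.2);st("rest")
print(r.move_l(lp(-12,177),feed=20,threshold=15));st("push");r.dwell(.3);st("held")
```

```text
rest 22.47 [-1.4 -0.8  2.1] 13.6 [-17.    0.6 178.9]
True
push 22.81 [2.  1.9 2.3] 13.8 [-17.    0.6 178.9]
held 23.11 [3.2 1.  3.4] 13.5 [-17.1   0.6 178.8]
```

It held at the same position (y 0.6 mm) under a 15 N push, so this is the end stop. Releasing, retreating and checking.

Run:
```python
from lk import *
effector.move_gripper(46)
r.move_l(lp(1,300),feed=150)
r.movep([480,-150,320],Q); r.dwell(.3);s=readout.state();print(s["time"],s["contact_force"].round(1))
bs=[(tuple(np.add(a,(51.5,0,36))),tuple(np.add(b,(51.5,0,36)))) for a,b in BIN]+grip(.12)
f=grab_frame("side");im=f["img"][:,:,::-1].copy();cv2.imwrite("pics/f1raw.png",im);cv2.imwrite("pics/f1.png",overlay(im,"side",WP,bs,(240,120,120,110),5))
f=grab_frame("top");im=f["img"][:,:,::-1].copy();cv2.imwrite("pics/f2raw.png",im);cv2.imwrite("pics/f2.png",overlay(im,"top",WP,bs,(170,200,140,110),5))
```

```text
25.95 [-0.4 -0.2 -1.2]
```

View pics/f1.png

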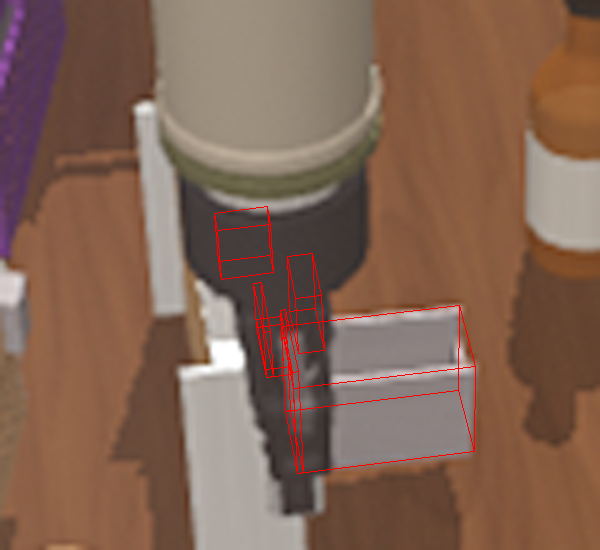

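View pics/f2.png

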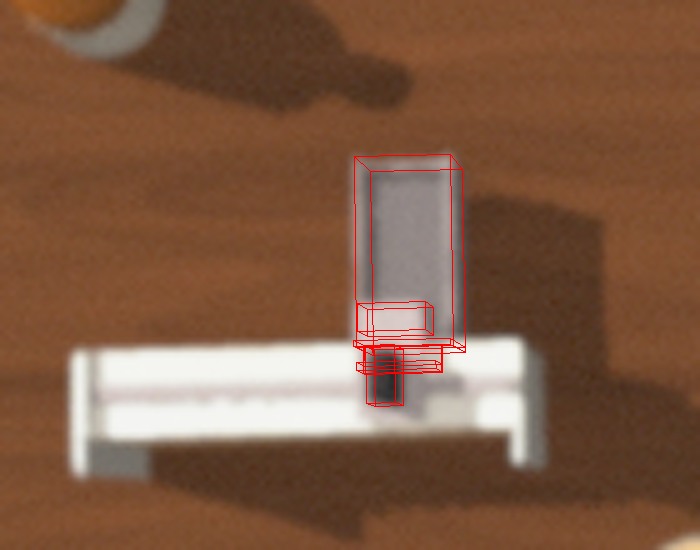

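View pics/f2raw.png

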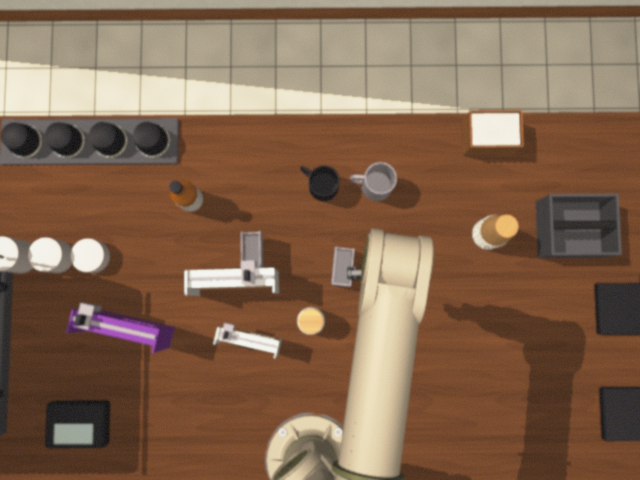

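The top view shows the lock grip on its q = 0.12 outline and the bin on its hung outline. The bystanders in view are at their original pixels (the tamper is hidden under the arm), and the gripper is clear. Handing in.

```bash
python3 -c "
from station import *
print(hand_in(),readout.state()['time'])"
```

```text
the job is handed in; nothing more can be done
the job is handed in; nothing more can be done
```

The bin hangs in the groove of the large white slatwall, let go and level, with the lock slid to its end stop. I handed the job in at about 26 s of the 54 s allowed; it reported no verdict.

- **Bin:** I gripped it across its sides, brought the tongue in behind the lip at up to 47° of front-up tilt and turned it level. I found the face and the groove floor by light contact, with at most about 6 N at the tool, and then released it. After release the side view showed it level at the expected hung place, to about a pixel.
- **Lock:** I gripped it at about 27 mm from open and slid it until it stopped at slatwall y of about 0.6 mm. A second push with a 15 N limit did not move it, and the last top view shows it on the closed outline.
- **Bystanders:** every item visible in the last top view stands at its original pixels. The tamper was hidden under the arm in that picture, and I felt no contact that would have moved it.
- **Checks that disagreed:** the two cameras differ by about 1–2 mm on where the slatwall face is, which the touch on the face settled. In the last side view the gripper hid the lock and the tongue, so the final lock check there rests on the top view and the push.

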